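Bolt the die shoe home under the lever press

ROBOT

A 7-joint arm with a two-finger parallel gripper is mounted at the origin on the work surface. World frame = base frame: x ahead of the robot, y to its left, z up, the work surface at z = 0. Lengths are in m, angles in rad, forces in N, time in s.
With the tool pointing down it reaches from about 0.425 to 0.875 m from the base axis. Payload 4.7 kg.
Tool frame: the origin (TCP) lies between the finger pads; the fingertips stand 14 mm ahead of it and the grasp point (between the pads) lies 5 mm behind it; z points along the fingers, y is the line along which they close (so a half turn about z gives the same grasp; the last joint's range is limited). The gripper opens to 87 mm and grips with 3 to 60 N. Pads are 19 mm wide; open, the fingers measure 117 mm over their backs; the gripper's body (75 mm by 190 mm) begins 51 mm behind the grasp point.
Start: joints at [1.31, 0.321, -0.07, 1.45, 0.023, 1.371, -0.057], TCP at [0.176, -0.626, 0.237] pointing down, gripper open.
Joint ranges: [-2.86, 2.86], [-0.3, 2.09], [-1.38, 1.24], [0.06, 2.45], [-1.56, 4.7], [0.09, 2.05], [-2.69, 2.69]. Speed limits (rad/s): [2.57, 2.57, 3.14, 3.14, 3.14, 3.14, 3.14].

INTERFACE

Orientations are given as a rotation vector (axis times angle).
In Python, from bench import ctrl gives the robot as it stands.
- The arm moves only by the shell command python3 -m inch 'ROWS' [OPENING] [FORCE]. ROWS is JSON, a list of rows, each a list of 6 numbers: the shift along the world's x, y, z in mm, then the turn, a rotation vector about the world's x, y, z in degrees. In form: [[tx, ty, tz, rx, ry, rz], ...]. A call has 1 to 20 rows; each row is the pose to reach, as a shift and turn from the pose commanded when the call began; what a row does not reach only later rows make up. A row lasts 1/8 s, in which the tool goes at most 62.5 mm and 10.7 degrees, less where a joint would pass 70% of its speed; a pose out of reach is approached as far as the arm can. A call with a gripper value outside its range is refused whole. OPENING is the finger opening in mm, from 0 to 87, set as the call begins (- or left out, the last holds). The fingers move at their own pace and stop on an object; FORCE is the grip in N (left out, the last holds). Time passes only in rows, so rows that repeat a pose let the fingers close. It gives the time, the measured TCP pose, the force, the opening and the grip force at its end, in the units of the state.
- ctrl.get_state(): the state, without advancing time (a new reading comes with each control period).
- ctrl.get_image(name): name is "scene" or "top" or "wrist"; returns (picture, depth): 400x640x3 uint8, red, green, blue; 400x640 float32, m along the optical axis (not along the pixel's ray), 0 where there is no reading.
- ctrl.camera_params(name): a dict with "mtx" (3x3 intrinsics, pixels), "T" (4x4, takes a point from camera to world coordinates). Camera axes: x right, y down, z forward; pixel columns grow to the right and rows downward; lengths in m; the calibration is good to about 2 mm. A picture is of the moment at which its call begins: read the wrist's pose just before it. camera_params takes no time and is no camera call; for the wrist camera it gives the pose at the moment of the call.
- ctrl.close_job(): hands the job in; it is judged then, once.
The state is a dict: "time": time; "joint_positions": joint angles; "qd": joint speeds; "joint_torque": joint torques, N m; "position": TCP position; "tool_rot": TCP orientation; "ft_force": force on the tool from outside, world axes, zero at the start; "torque": the same for the moment, N m; "grip_width": opening from 0.0 (shut) to 1.0 (fully open); "grip_force": force on a finger pad.
Only numpy, scipy, OpenCV 4.12 (cv2) and the standard library are available. Lean on these libraries where they do the work, as an engineer would, in place of code of your own. Each camera call takes 0.05 s, during which the arm holds its last target. There are 200 camera calls.

TASK

The die shoe of the ring press has been left part-way out. Push it by its post fully home under the ram, then slide the barrel bolt across into the shoe, feel for the place where its handle meets the keeper notch, and turn the handle fully down into the notch so that it stays locked. Push and turn gently, never forcing the handle where it does not go down by itself, and leave the raised press arm and everything else on the cart where it is.

Things in the scene. Friction and masses are not known exactly. Their poses are not given: they have to be found in the camera images.
- press: Cast grey bench lever press, fixed; bed 340 x 150 mm. Origin on the cart top under the die shoe's centreline, 130 mm behind the bed's near edge; x = the shoe's push-in direction (post to column), y left of it, z up. Bed top z = 30 mm; head, ram and column at x = 45 to 205, y = -35 to 35, up to z = 315. Push on press or shoe with under 35 N.
- shoe_grip (a point): Centre of the top of the die shoe's upright steel post: 16 mm diameter, 40 high, top 111 mm above the cart, foot on the shoe's top (71 mm). Home, it is at press x = -90, y = 0. The shoe, a steel block 215 x 80 x 40 mm between gibs, has its near edge 15 mm before the post; it slides only along press x with about 4 N drag and stays where left.
- shoe (a joint): How far the shoe stands out towards press -x (m): 0 = home against its hard stop, 0.025 to 0.045 at the start. Its right flank (press y = -40 mm) has an 18 mm square hole that takes the 14 mm round-nosed bolt only when the shoe is home to about 3 mm; the nose reaches the flank at bolt_rod = 0.020.
- bolt: Back plate of the barrel bolt, on a ledge (top z = 30 mm) right of the bed, with the bolt it carries. Origin on the bolt's axis at the stem's place for bolt_rod = 0: press (-30, -185, 52) mm; axes as the press's, bolt axis along y. The channel's lips stand 16 mm above the axis, 11 mm before and behind it: away from the notch the handle leans only about 0.3 rad.
- bolt_knob (a point): Centre of the 22 mm steel ball on the bolt's handle, 58 mm from the bolt's axis, on a 10 mm square stem. Handle upright: straight above the axis, 110 mm above the cart. Turned down: about 56 mm above the cart, 58 mm from the axis towards press -x; along press y nothing is within 25 mm of the ball there. Pinched hard, the ball resists rolling between the fingers (about 4 N at a grip of 12 N).
- bolt_rod (a joint): How far the bolt is slid towards press +y, into the shoe (m): 0 = drawn back, 0 to 0.012 at the start, 0.075 = end of travel, beyond the notch. About 3 N drag; stays where left. The stem is centred on the keeper's notch at a value between 0.040 and 0.064: see keeper_mid.
- keeper_mid (a point): Middle of the keeper's range, fixed on the press at (-30, -133, 52) mm. The keeper, a notched steel block on the near lip, is clamped up to 12 mm either way along press y of this; its setting is not reported: lean the handle lightly on the lip and slide until it drops into the notch (13.2 wide). Bolt contact must stay under 35 N; a push at the ball acts 3 times as strongly at the lip.
- bolt_handle (a joint): Handle angle in rad about the bolt's axis: 0 = upright, growing as it turns down towards press -x, 1.5 = fully down at its stop (nearly level). At the start -0.2 to 0.2; stiff enough to stay where it is left (about 1 N at the ball turns it).
- press_arm (a joint): Long arm of the press, in rad: 0 = raised (leaning back, ball 610 above the cart, on the press's left side); grows as it is pulled down.
- ring_a: Loose brass crimp ring, 36 across, 12 high, on the cart near the bolt. Origin under its centre.
- ring_b: Loose brass crimp ring, 36 across, 12 high, on the cart near the press's left side. Origin under its centre.
- ring_c: Loose brass crimp ring, 36 across, 12 high, on the cart to the right of the press. Origin under its centre.
- lamp_pipe: Loose brass threaded lamp pipe, 240 long, 11 thick, with two hex nuts 22 across, lying left of the press. Origin under its middle, along its x.
- shade: Loose yellow glass hexagonal shade with brass cap, 132 across, 122 high, standing left of the press. Origin under its centre.
- oiler: Loose copper oil can with a thin spout, 60 mm across, 140 high, right of the press column. Origin under its centre.
- mallet: Loose hammer, 240 long, lying right of the press. Origin under its middle.

How it is judged:
By the outcome, as a careful person would: the job done as asked, in the order asked, and still so for the second after the job is handed in, with the robot touching nothing.
It also fails if it takes over 72 s, if anything falls off the work surface, if the arm or the gripper's body presses on something with over 40 N, if the wrist force passes 120 N, or if a joint passes its speed limit or range.

## Working session

There is one attempt and no reset: what is moved stays moved. The work goes in short steps, Python scripts to look and compute and a shell command to move; the robot and the scene stay as the last step left them, time stands still between calls to the robot, and variables do not carry over. Pictures are saved under pics/ and viewed, at most 10 in all, crops included, and the job is handed in when it is done.

```bash
mkdir -p pics; ls; python3 - <<'E'
from bench import ctrl
import cv2,numpy as np
for n in ["scene","top"]:
    im,d=ctrl.get_image(n); cv2.imwrite(f"pics/{n}0.png",im[:,:,::-1]); np.savez(f"{n}0.npz",im=im,d=d,**ctrl.camera_params(n))
    p=ctrl.camera_params(n); print(n,p["mtx"].round(1).tolist(),p["T"].round(3).tolist())
s=ctrl.get_state(); print(s)
E
```

```text
pics
scene [[363.0, 0.0, 319.3], [0.0, 363.0, 198.6], [0.0, 0.0, 1.0]] [[0.732, 0.598, -0.327, 0.878], [0.681, -0.633, 0.368, -0.272], [0.013, -0.492, -0.87, 0.915], [0.0, 0.0, 0.0, 1.0]]
top [[502.3, 0.0, 330.5], [0.0, 502.3, 207.9], [0.0, 0.0, 1.0]] [[-0.028, -0.983, 0.181, 0.362], [-1.0, 0.028, -0.003, 0.024], [-0.002, -0.181, -0.984, 1.52], [0.0, 0.0, 0.0, 1.0]]
{'time': 0.1, 'joint_positions': array([ 1.31009552,  0.32175236, -0.07009364,  1.45151963,  0.02257348,
        1.37079399, -0.05694148]), 'qd': array([-0.00125128, -0.00118023, -0.00202159, -0.00067325,  0.00075662,
       -0.00053258, -0.00031898]), 'joint_torque': array([-2.98388932e-04, -4.92571735e+01, -4.05837698e-01, -3.13397527e+01,
       -6.40383339e-02,  3.94389813e-02,  8.11624568e-05]), 'position': array([ 0.17622647, -0.62518168,  0.23558541]), 'tool_rot': array([-3.11034140e+00, -4.30054269e-01,  4.59655158e-04]), 'ft_force': array([-0.14525104, -0.07336731, -1.48952013]), 'torque': array([ 0.02258535, -0.02065642, -0.00102743]), 'grip_force': 0.0, 'grip_width': 0.9997005448499844}
```

View pics/scene0.png

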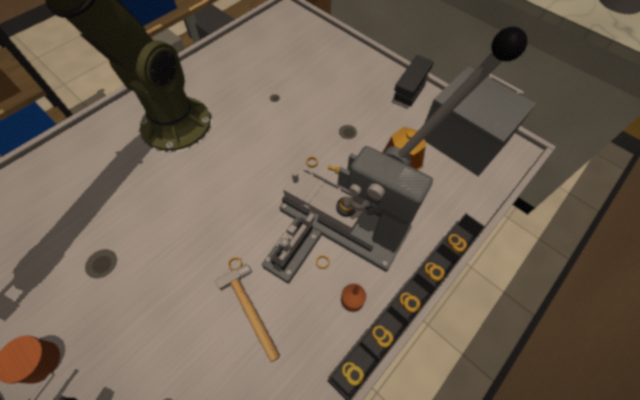

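View pics/top0.png

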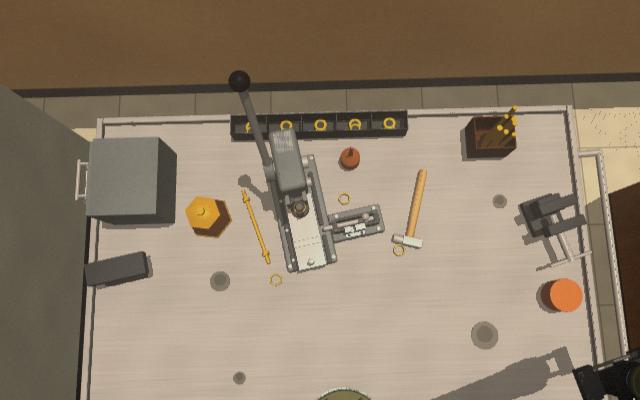

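```bash
cat > h.py <<'E'
import numpy as np,cv2
def load(n):
    z=np.load(n); return z["im"],z["d"],z["mtx"],z["T"]
def pts(d,K,T):
    v,u=np.mgrid[:d.shape[0],:d.shape[1]]
    P=np.stack([(u-K[0,2])/K[0,0]*d,(v-K[1,2])/K[1,1]*d,d],-1)
    return P@T[:3,:3].T+T[:3,3]
def ray(u,v,z,K,T):
    r=T[:3,:3]@np.array([(u-K[0,2])/K[0,0],(v-K[1,2])/K[1,1],1]); return T[:3,3]+r*(z-T[2,3])/r[2]
E
python3 - <<'E'
from h import *
im,d,K,T=load("top0.npz"); P=pts(d,K,T)
c=cv2.resize(im[170:280,265:395],None,fx=6,fy=5.4545,interpolation=cv2.INTER_CUBIC); c=cv2.resize(im[170:280,265:395],None,fx=5,fy=5,interpolation=cv2.INTER_CUBIC)
cv2.imwrite("pics/topc.png",c[:,:,::-1])
Z=P[...,2]
print("table z",np.median(Z[300:330,150:300]))
# bed top pixels
for lo,hi,nm in [(.022,.038,"bed/ledge"),(.063,.079,"shoe top"),(.088,.13,"posts")]:
    m=((Z>lo)&(Z<hi)).astype(np.uint8); m[:150]=0;m[285:]=0;m[:,:262]=0;m[:,395:]=0
    n,l,s,ce=cv2.connectedComponentsWithStats(m)
    for i in range(1,n):
        if s[i,4]>=8: print(nm,s[i].tolist(),P[l==i].mean(0).round(4))
E
```

```text
table z 1.1049800902052098e-05
bed/ledge [304, 154, 81, 109, 1524] [0.616  0.0012 0.0298]
bed/ledge [341, 161, 13, 7, 21] [ 0.7664 -0.0359  0.0297]
bed/ledge [270, 181, 25, 91, 460] [0.5864 0.1694 0.0293]
bed/ledge [282, 196, 16, 68, 102] [0.5759 0.1445 0.03  ]
bed/ledge [348, 224, 7, 3, 11] [ 0.5818 -0.0419  0.0318]
bed/ledge [297, 265, 2, 5, 9] [0.4607 0.1222 0.0295]
shoe top [344, 150, 12, 11, 67] [ 0.7869 -0.0424  0.0689]
shoe top [284, 193, 42, 77, 1563] [0.5445 0.0928 0.0708]
shoe top [355, 210, 25, 20, 158] [ 0.5892 -0.0893  0.0683]
shoe top [332, 212, 33, 21, 185] [ 0.585  -0.0172  0.0682]
posts [349, 150, 4, 5, 17] [ 0.788  -0.0434  0.1045]
posts [291, 200, 18, 17, 164] [0.6266 0.1095 0.0969]
posts [362, 212, 7, 8, 46] [ 0.5941 -0.0771  0.1174]
posts [308, 258, 6, 6, 28] [0.4727 0.0788 0.1106]
```

View pics/topc.png

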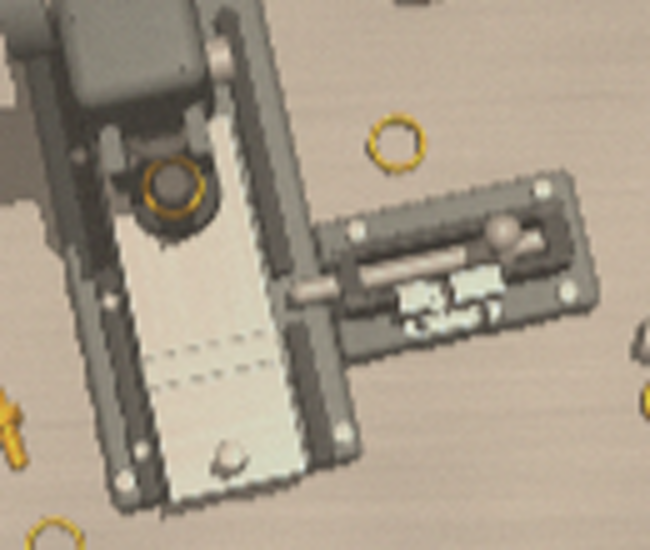

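```bash
python3 - <<'E'
from h import *
im,d,K,T=load("top0.npz"); P=pts(d,K,T); Z=P[...,2]
m=(Z>.066)&(Z<.075); m[:225]=0; m[262:]=0; m[:,:282]=0;m[:,330:]=0
L=[];R=[]
for v in range(226,262):
    u=np.where(m[v])[0]
    if len(u)>15: L.append(P[v,u[0],:2]);R.append(P[v,u[-1],:2])
for S in (L,R):
    f=cv2.fitLine(np.array(S,np.float32),cv2.DIST_HUBER,0,.01,.01).ravel(); f*=np.sign(f[0]) if 0 else 1; print(f.round(4),np.degrees(np.arctan2(f[1],f[0])))
C=(np.array(L)+np.array(R))/2; f=cv2.fitLine(C.astype(np.float32),cv2.DIST_HUBER,0,.01,.01).ravel(); print("centre",f.round(4),np.degrees(np.arctan2(f[1],f[0])), "width",np.linalg.norm(np.array(L)-np.array(R),axis=1).mean())
# bed near bolt heads & ledge bolts (z~.03)
for n,(u,v) in dict(bl=(125,482),br=(345,433),l1=(358,230),l2=(543,188),l3=(569,291)).items():
    print(n,ray(265+u/5-.4,170+v/5-.4,.034,K,T).round(4))
m=((Z>.022)&(Z<.2)).astype(np.uint8); m[:180]=0;m[285:]=0;m[:,:262]=0;m[:,395:]=0
# near edge of bed: lowest pixel per column
q=[]
for u in range(296,330):
    v=np.where(m[:,u])[0]
    if len(v) and abs(Z[v[-1],u]-.03)<.006: q.append(P[v[-1],u,:2])
f=cv2.fitLine(np.array(q,np.float32),cv2.DIST_HUBER,0,.01,.01).ravel();print("near",len(q),f.round(4),np.degrees(np.arctan2(f[1],f[0])))
E
```

```text
[0.9822 0.1879 0.5251 0.1288] 10.831306
[0.9815 0.1913 0.5092 0.0474] 11.0267105
centre [0.9823 0.1875 0.5281 0.0903] 10.804612 width 0.0780407639397088
bl [0.4646 0.145  0.034 ]
br [0.4898 0.0145 0.034 ]
l1 [0.6113 0.0032 0.034 ]
l2 [ 0.6338 -0.1089  0.034 ]
l3 [ 0.5708 -0.1217  0.034 ]
near 8 [ 0.1665 -0.986   0.462   0.0724] -80.4138
```

```bash
python3 -m inch '[[44,40,10,0,0,0],[88,80,20,0,0,-1],[132,125,30,0,0,-2],[170,170,40,0,0,-3],[205,215,50,0,0,-4],[235,265,60,0,0,-4.85],[262,315,65,0,0,-4.85],[290,365,65,0,0,-4.85],[315,415,65,0,0,-4.85],[335,465,65,0,0,-4.85],[354,506,65,0,0,-4.85],[354,506,65,0,0,-4.85],[354,506,65,0,0,-4.85]]'
python3 - <<'E'
from bench import ctrl
import cv2,numpy as np
from h import *
p=ctrl.camera_params("wrist");im,d=ctrl.get_image("wrist"); s=ctrl.get_state()
np.savez("w1.npz",im=im,d=d,**p); cv2.imwrite("pics/w1.png",im[:,:,::-1])
print(s["position"],s["tool_rot"],s["ft_force"],p["T"].round(3).tolist(),p["mtx"])
E
```

```text
time: 1.72
position: [0.53, -0.1204, 0.3012]
tool_rot: [3.127, 0.297, -0.002]
ft_force: [0.0, -0.6, -0.8]
grip_width: 1.004
grip_force: 0.0
[ 0.52979977 -0.1211305   0.3011996 ] [ 3.12717612e+00  2.95095191e-01 -1.66709679e-03] [ 0.00465765 -0.84328803 -0.73963754] [[0.189, -0.948, -0.255, 0.599], [-0.982, -0.182, -0.049, -0.107], [0.0, 0.259, -0.966, 0.449], [0.0, 0.0, 0.0, 1.0]] [[331.68038903   0.         320.97824705]
 [  0.         331.68038903 197.07034539]
 [  0.           0.           1.        ]]
```

View pics/w1.png

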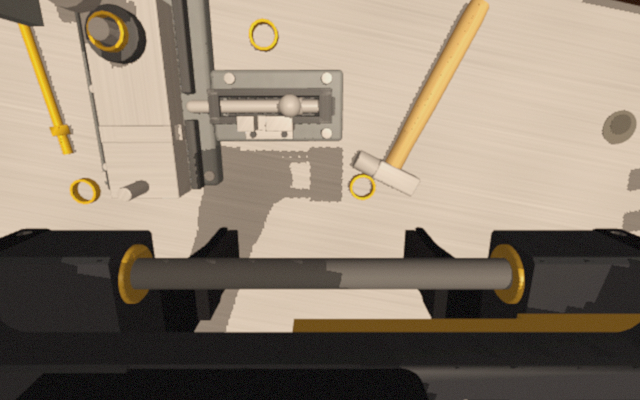

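```bash
python3 - <<'E'
from h import *
im,d,K,T=load("w1.npz"); P=pts(d,K,T)
cv2.imwrite("pics/w1c.png",cv2.resize(im[85:150,205:305],None,fx=8,fy=8,interpolation=cv2.INTER_CUBIC)[:,:,::-1])
a=np.radians(10.9);ux=np.array([np.cos(a),np.sin(a)]);uy=np.array([-ux[1],ux[0]])
O=np.array([.5887,.1020])
pr=lambda p:np.r_[(p[:2]-O)@ux,(p[:2]-O)@uy]*1000
Z=P[...,2]
print("heights(mm) cols 232..298"); 
for v in range(112,140,2): print(v,(Z[v,232:300:2]*1000).round(0).astype(int).tolist())
for n,(u,v,z) in dict(ball=(289.5,105.5,.111),post=(118,191,.111),l1=(229,78,.033),l2=(326,78,.033),l3=(327,132,.033)).items():
    p=ray(u,v,z,K,T); print(n,p.round(4),pr(p).round(1))
for v,z in ((118,.068),(128,.068)):
  for u in (236,255,293): print(u,v,pr(ray(u,v,z,K,T)).round(1))
E
```

```text
heights(mm) cols 232..298
112 [55, 56, 55, 55, 55, 56, 56, 54, 56, 54, 56, 56, 56, 55, 56, 55, 56, 56, 55, 55, 54, 55, 55, 55, 114, 116, 117, 121, 119, 120, 119, 117, 116, 113]
114 [33, 36, 34, 32, 34, 35, 34, 35, 34, 36, 33, 34, 36, 34, 35, 34, 33, 34, 35, 34, 34, 35, 34, 32, 35, 112, 115, 118, 117, 119, 117, 115, 113, 56]
116 [38, 40, 41, 40, 60, 59, 61, 60, 61, 61, 62, 55, 47, 42, 42, 449, 43, 64, 64, 64, 66, 65, 65, 67, 64, 67, 66, 114, 449, 115, 114, 111, 51, 51]
118 [68, 68, 69, 69, 68, 69, 68, 67, 71, 69, 68, 60, 49, 42, 42, 42, 42, 70, 70, 69, 67, 69, 69, 69, 68, 69, 69, 70, 70, 69, 67, 68, 68, 68]
120 [68, 69, 69, 68, 68, 69, 69, 70, 69, 69, 70, 61, 48, 42, 42, 42, 42, 70, 69, 71, 70, 69, 70, 70, 68, 69, 68, 70, 70, 70, 70, 68, 69, 69]
122 [68, 69, 70, 69, 69, 69, 70, 69, 68, 69, 67, 61, 49, 44, 42, 42, 43, 69, 70, 69, 69, 69, 68, 68, 70, 68, 70, 69, 69, 69, 67, 69, 69, 68]
124 [28, 30, 29, 69, 69, 68, 68, 449, 69, 69, 71, 63, 51, 43, 42, 42, 43, 69, 69, 69, 69, 69, 70, 70, 69, 68, 69, 70, 68, 68, 60, 29, 30, 31]
126 [30, 31, 31, 69, 69, 69, 70, 68, 70, 68, 70, 62, 52, 43, 4
[... 591 characters left out ...]
36, 37, 37, 37, 449, 40, 40, 36, 36, 32, 30, 30, 29]
136 [32, 30, 30, 30, 30, 29, 30, 37, 36, 41, 40, 41, 36, 36, 36, 36, 36, 36, 36, 36, 38, 36, 36, 36, 36, 40, 38, 41, 37, 36, 34, 449, 29, 31]
138 [30, 31, 31, 30, 28, 31, 29, 36, 36, 37, 37, 36, 36, 37, 36, 37, 36, 36, 37, 38, 36, 36, 38, 35, 38, 37, 35, 36, 35, 38, 35, 29, 29, 30]
ball [ 0.5955 -0.0759  0.111 ] [ -27.  -175.9]
post [0.476  0.0868 0.111 ] [-113.5    6.4]
l1 [0.6121 0.0068 0.033 ] [  5.  -97.9]
l2 [ 0.6338 -0.1061  0.033 ] [   4.9 -212.9]
l3 [ 0.5723 -0.1194  0.033 ] [ -58.  -214.3]
236 118 [ -40.2 -111.8]
255 118 [ -40.2 -133.1]
293 118 [ -40.2 -175.6]
236 128 [ -51.1 -111.1]
255 128 [ -51.1 -132.5]
293 128 [ -51.1 -175.3]
```

View pics/w1c.png

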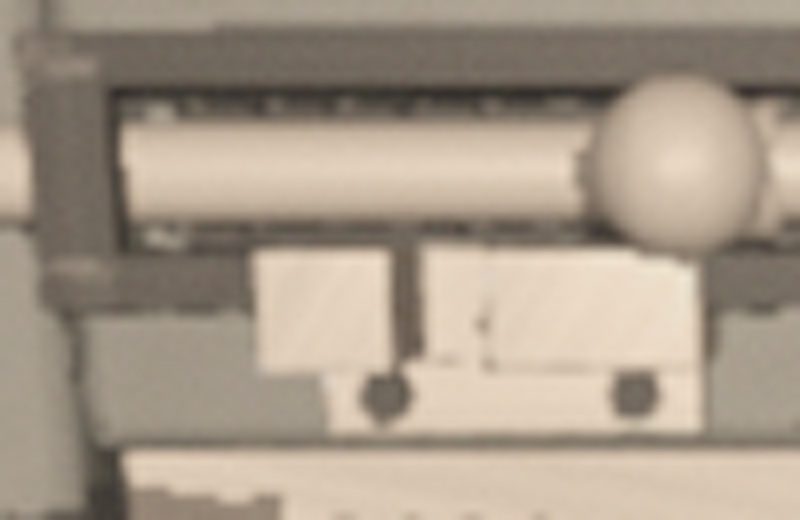

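```bash
python3 - <<'E'
from h import *
im,d,K,T=load("w1.npz"); P=pts(d,K,T); Z=P[...,2]
a=np.radians(10.9);ux=np.array([np.cos(a),np.sin(a)]);uy=np.array([-ux[1],ux[0]]);O=np.array([.5887,.1020])
for (u0,v0,u1,v1,lo) in ((90,170,170,210,.106),(270,90,305,122,.1)):
    q=P[v0:v1,u0:u1][(Z[v0:v1,u0:u1]>lo)&(Z[v0:v1,u0:u1]<.125)]; vv,uu=np.where((Z[v0:v1,u0:u1]>lo)&(Z[v0:v1,u0:u1]<.125))
    c=(q.min(0)+q.max(0))/2; print(len(q),q.mean(0).round(4),c.round(4),((c[:2]-O)@ux*1e3).round(1),((c[:2]-O)@uy*1e3).round(1),uu.mean()+u0,vv.mean()+v0)
im,d,K,T=load("top0.npz"); P=pts(d,K,T); Z=P[...,2]
for (u0,v0,u1,v1,lo) in ((300,250,320,270,.1),(355,205,375,225,.1)):
    vv,uu=np.where(Z[v0:v1,u0:u1]>lo); r=ray(uu.mean()+u0,vv.mean()+v0,.111,K,T);print(r,len(uu),((r[:2]-O)@ux*1e3).round(1),((r[:2]-O)@uy*1e3).round(1))
E
```

```text
195 [0.4738 0.0801 0.1104] [0.4733 0.081  0.1096] -117.3 1.2 124.66153846153847 194.04102564102564
404 [ 0.5953 -0.0761  0.1175] [ 0.5951 -0.0755  0.1166] -27.3 -175.5 289.08910891089107 105.67326732673267
[0.47261953 0.07873459 0.111     ] 30 -118.4 -0.9
[ 0.59559551 -0.07757474  0.111     ] 48 -27.2 -177.6
```

```bash
python3 -m inch '[[-14,50,0,0,0,0],[-28,100,0,0,0,0],[-43,150,0,0,0,0],[-57,200,0,0,0,0],[-57,200,-50,0,0,0],[-57,200,-100,0,0,0],[-57,200,-150,0,0,0],[-57,200,-185,0,0,0],[-57,200,-207,0,0,0],[-57,200,-207,0,0,0],[-57,200,-207,0,0,0]]' 50
```

```text
time: 3.15
position: [0.4742, 0.0796, 0.0955]
tool_rot: [3.127, 0.296, 0.002]
ft_force: [0.0, 0.4, 0.3]
grip_width: 0.573
grip_force: 0.0
```

```bash
python3 -m inch '[[0,0,0,0,0,0],[0,0,0,0,0,0],[0,0,0,0,0,0],[0,0,0,0,0,0],[0,0,0,0,0,0],[0,0,0,0,0,0]]' 8 12
```

```text
time: 3.9
position: [0.4733, 0.0807, 0.0947]
tool_rot: [-3.127, -0.299, 0.0]
ft_force: [0.5, 0.7, 1.6]
grip_width: 0.178
grip_force: 12.0
```

```bash
python3 -m inch '[[2,0.4,0,0,0,0],[5,1,0,0,0,0],[8,1.5,0,0,0,0],[11,2.1,0,0,0,0],[14,2.7,0,0,0,0],[17,3.3,0,0,0,0],[20,3.9,0,0,0,0],[22,4.2,0,0,0,0],[22,4.2,0,0,0,0]]'
```

```text
time: 5.03
position: [0.4948, 0.0849, 0.0947]
tool_rot: [-3.127, -0.299, 0.003]
ft_force: [-4.7, 1.7, 4.6]
grip_width: 0.174
grip_force: 12.0
```

```bash
python3 -m inch '[[1,0.2,0,0,0,0],[2,0.4,0,0,0,0],[3,0.6,0,0,0,0],[4,0.8,0,0,0,0],[4,0.8,0,0,0,0],[4,0.8,0,0,0,0]]'
```

```text
time: 5.78
position: [0.4987, 0.0856, 0.0947]
tool_rot: [-3.127, -0.299, 0.002]
ft_force: [-3.4, 0.6, 5.4]
grip_width: 0.181
grip_force: 12.0
```

```bash
python3 -m inch '[[1,0.2,0,0,0,0],[2,0.4,0,0,0,0],[2,0.4,0,0,0,0],[2,0.4,0,0,0,0]]'
```

```text
time: 6.28
position: [0.5008, 0.0861, 0.0947]
tool_rot: [-3.127, -0.299, 0.002]
ft_force: [-3.3, 0.7, 4.5]
grip_width: 0.178
grip_force: 12.0
```

```bash
python3 -m inch '[[1,0.2,0,0,0,0],[2,0.4,0,0,0,0],[2,0.4,0,0,0,0],[2,0.4,0,0,0,0]]'
```

```text
time: 6.78
position: [0.5026, 0.0864, 0.0947]
tool_rot: [3.127, 0.299, -0.003]
ft_force: [-4.1, 1.1, 5.0]
grip_width: 0.178
grip_force: 12.0
```

```bash
python3 -m inch '[[1,0.2,0,0,0,0],[2,0.4,0,0,0,0],[2,0.4,0,0,0,0],[2,0.4,0,0,0,0]]'
```

```text
time: 7.28
position: [0.5028, 0.0864, 0.0946]
tool_rot: [3.126, 0.298, -0.01]
ft_force: [-10.0, -0.2, 10.6]
grip_width: 0.18
grip_force: 12.0
```

```bash
python3 -m inch '[[1,0.2,0,0,0,0],[1.5,0.3,0,0,0,0],[1.5,0.3,0,0,0,0],[1.5,0.3,0,0,0,0]]'
```

```text
time: 7.78
position: [0.5034, 0.0866, 0.0943]
tool_rot: [3.126, 0.299, -0.013]
ft_force: [-11.2, 0.0, 11.2]
grip_width: 0.178
grip_force: 12.0
```

```bash
python3 -m inch '[[-3.5,-0.7,0,0,0,0],[-3.5,-0.7,0,0,0,0],[-3.5,-0.7,0,0,0,0],[-3.5,-0.7,40,0,0,0],[0,0,90,0,0,0],[22,-40,120,0,0,0],[44,-81,120,0,0,0],[66,-122,120,0,0,0],[89,-163,120,0,0,0],[89,-163,120,0,0,0],[89,-163,120,0,0,0]]' 50
python3 - <<'E'
from bench import ctrl
import cv2,numpy as np
from h import *
p=ctrl.camera_params("wrist");im,d=ctrl.get_image("wrist"); np.savez("w2.npz",im=im,d=d,**p)
K,T=p["mtx"],p["T"];P=pts(d,K,T);Z=P[...,2]
a=np.radians(10.9);ux=np.array([np.cos(a),np.sin(a)]);uy=np.array([-ux[1],ux[0]]);O=np.array([.5911,.1034])
m=((Z>.095)&(Z<.125)).astype(np.uint8);n,l,s,ce=cv2.connectedComponentsWithStats(m)
for i in range(1,n):
    q=P[l==i]
    if s[i,4]>50: c=(q.min(0)+q.max(0))/2; print(s[i].tolist(),q.mean(0).round(4),c.round(4),q.max(0).round(4),((c[:2]-O)@ux*1e3).round(1),((c[:2]-O)@uy*1e3).round(1))
im,d=ctrl.get_image("top");p=ctrl.camera_params("top");P=pts(d,p["mtx"],p["T"]);Z=P[...,2]
m=(Z>.1)&(Z<.115); m[:235]=0;m[270:]=0;m[:,:295]=0;m[:,330:]=0; print("post",m.sum(),P[m].mean(0))
print(ctrl.get_state()["position"])
E
```

```text
time: 9.15
position: [0.5958, -0.0755, 0.2142]
tool_rot: [-3.126, -0.298, 0.001]
ft_force: [-0.3, 0.3, 0.3]
grip_width: 0.576
grip_force: 0.0
[38, 0, 35, 26, 524] [0.6906 0.121  0.1191] [0.6917 0.1229 0.1171] [0.7002 0.1299 0.125 ] 102.5 0.2
[77, 43, 35, 51, 516] [0.6596 0.1077 0.0985] [0.6592 0.1107 0.1095] [0.6768 0.1222 0.1239] 68.2 -5.7
[83, 53, 19, 31, 353] [0.6596 0.1091 0.1025] [0.6593 0.1082 0.11  ] [0.6695 0.1188 0.125 ] 67.9 -8.1
[308, 188, 28, 28, 598] [ 0.5972 -0.0752  0.1173] [ 0.5956 -0.0754  0.1149] [ 0.6062 -0.0647  0.1222] -29.4 -176.4
post 27 [0.50245863 0.08506569 0.10942137]
[ 0.5956424  -0.07438855  0.21464641]
```

```bash
python3 -m inch '[[0,-0.5,-40,0,0,0],[0,-0.5,-75,0,0,0],[0,-0.5,-95,0,0,0],[0,-0.5,-107,0,0,0],[0,-0.5,-107,0,0,0],[0,-0.5,-107,0,0,0]]' 50
```

```text
time: 10.0
position: [0.5968, -0.0765, 0.1089]
tool_rot: [3.127, 0.298, 0.003]
ft_force: [-0.3, -0.2, 0.2]
grip_width: 0.574
grip_force: 0.0
```

```bash
python3 -m inch '[[0,0,0,0,0,0],[0,0,0,0,0,0],[0,0,0,0,0,0],[0,0,0,0,0,0],[0,0,0,0,0,0]]' 15 6
```

```text
time: 10.62
position: [0.5959, -0.0764, 0.1077]
tool_rot: [-3.127, -0.298, 0.0]
ft_force: [-0.6, 0.5, 0.4]
grip_width: 0.245
grip_force: 6.0
```

```bash
python3 -m inch '[[-0.6,3,0,0,0,0],[-1.1,6,0,0,0,0],[-1.7,9,0,0,0,0],[-2.3,12,0,0,0,0],[-2.8,15,0,0,0,0],[-2.8,15,0,0,0,0]]'
```

```text
time: 11.38
position: [0.5929, -0.061, 0.1077]
tool_rot: [-3.127, -0.299, 0.001]
ft_force: [-1.5, -2.1, 2.7]
grip_width: 0.244
grip_force: 6.0
```

```bash
python3 -m inch '[[-0.5,2.5,0,0,0,0],[-1,5,0,0,0,0],[-1.4,7.5,0,0,0,0],[-1.9,10,0,0,0,0],[-1.9,10,0,0,0,0]]'
```

```text
time: 12.0
position: [0.5911, -0.051, 0.1076]
tool_rot: [-3.127, -0.299, 0.0]
ft_force: [-0.6, -2.3, 1.9]
grip_width: 0.246
grip_force: 6.0
```

```bash
python3 -m inch '[[-3.9,-0.8,-0.1,0,0,0],[-7.9,-1.5,-0.6,0,0,0],[-11.8,-2.3,-1.2,0,0,0],[-13.7,-2.6,-1.7,0,0,0],[-13.7,-2.6,-1.7,0,0,0]]'
```

```text
time: 12.62
position: [0.5768, -0.0539, 0.1057]
tool_rot: [-3.127, -0.298, 0.002]
ft_force: [-0.8, 0.5, 3.0]
grip_width: 0.246
grip_force: 6.0
```

```bash
python3 -m inch '[[-1,-0.2,-0.2,0,0,0],[-2,-0.4,-0.4,0,0,0],[-2,-0.4,-0.4,0,0,0]]'
```

```text
time: 13.0
position: [0.5753, -0.0543, 0.1053]
tool_rot: [-3.127, -0.299, 0.001]
ft_force: [-0.3, 2.8, 1.6]
grip_width: 0.245
grip_force: 6.0
```

```bash
python3 -m inch '[[-1,-0.2,-0.3,0,0,0],[-2,-0.4,-0.6,0,0,0],[-2,-0.4,-0.6,0,0,0]]'
```

```text
time: 13.38
position: [0.5732, -0.0547, 0.1047]
tool_rot: [-3.127, -0.298, 0.001]
ft_force: [0.5, 1.3, 1.0]
grip_width: 0.24
grip_force: 6.0
```

```bash
python3 -m inch '[[-1,-0.2,-0.3,0,0,0],[-1,-0.2,-0.3,0,0,0],[-1,-0.2,-0.3,0,0,0]]'
```

```text
time: 13.75
position: [0.5722, -0.0549, 0.1044]
tool_rot: [-3.127, -0.299, 0.001]
ft_force: [0.8, 1.9, 0.2]
grip_width: 0.246
grip_force: 6.0
```

```bash
python3 -m inch '[[-1,-0.2,-0.4,0,0,0],[-2,-0.4,-0.8,0,0,0],[-2,-0.4,-0.8,0,0,0]]'
```

```text
time: 14.12
position: [0.5705, -0.0553, 0.1038]
tool_rot: [-3.127, -0.299, -0.0]
ft_force: [0.9, 3.5, -0.3]
grip_width: 0.246
grip_force: 6.0
```

```bash
python3 - <<'E'
from bench import ctrl
import cv2,numpy as np
p=ctrl.camera_params("wrist");im,d=ctrl.get_image("wrist"); np.savez("w3.npz",im=im,d=d,**p)
cv2.imwrite("pics/w3c.png",cv2.resize(im[100:300,200:440],None,fx=3,fy=3)[:,:,::-1])
print(ctrl.get_state()["ft_force"])
E
```

```text
[ 0.88833508  3.75835916 -0.26931175]
```

View pics/w3c.png

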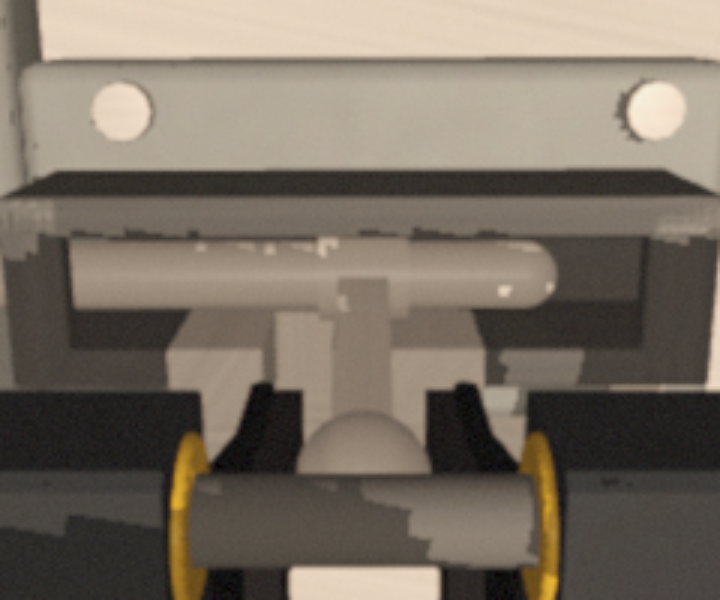

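```bash
python3 -m inch '[[-0.4,2,0,0,0,0],[-0.8,4,0,0,0,0],[-1.1,6,0,0,0,0],[-1.5,8,0,0,0,0],[-1.5,8,0,0,0,0]]'
```

```text
time: 14.8
position: [0.5688, -0.0477, 0.1038]
tool_rot: [3.127, 0.298, -0.0]
ft_force: [2.1, -2.8, -1.8]
grip_width: 0.243
grip_force: 6.0
```

```bash
python3 -m inch '[[-0.2,1,0,0,0,0],[-0.4,2,0,0,0,0],[-0.4,2,0,0,0,0]]'
```

```text
time: 15.18
position: [0.5684, -0.0454, 0.1038]
tool_rot: [-3.127, -0.299, 0.001]
ft_force: [2.1, -3.5, -1.3]
grip_width: 0.246
grip_force: 6.0
```

```bash
python3 -m inch '[[-0.2,1,0,0,0,0],[-0.2,1,0,0,0,0],[-0.2,1,0,0,0,0]]'
```

```text
time: 15.55
position: [0.5682, -0.0444, 0.1037]
tool_rot: [-3.127, -0.298, 0.001]
ft_force: [0.6, -2.1, -0.1]
grip_width: 0.244
grip_force: 6.0
```

```bash
python3 -m inch '[[-0.2,0.8,0,0,0,0],[-0.2,0.8,0,0,0,0],[-1.6,0.5,-0.5,0,0,0],[-3,0.3,-1.1,0,0,0],[-3,0.3,-1.1,0,0,0]]'
```

```text
time: 16.18
position: [0.5651, -0.0444, 0.1026]
tool_rot: [3.127, 0.298, -0.001]
ft_force: [1.4, -2.5, -0.7]
grip_width: 0.241
grip_force: 6.0
```

```bash
python3 -m inch '[[-1.5,-0.3,-0.7,0,0,0],[-3,-0.6,-1.4,0,0,0],[-4.3,-0.8,-2.1,0,0,0],[-4.3,-0.8,-2.1,0,0,0]]'
```

```text
time: 16.68
position: [0.5608, -0.0452, 0.1005]
tool_rot: [3.127, 0.298, -0.001]
ft_force: [1.7, -2.6, 0.6]
grip_width: 0.244
grip_force: 6.0
```

```bash
python3 -m inch '[[-3.6,-0.7,-2.2,0,0,0],[-7.2,-1.4,-4.7,0,0,0],[-10.5,-2.0,-7.5,0,0,0],[-13.6,-2.6,-10.5,0,0,0],[-13.6,-2.6,-10.5,0,0,0]]'; python3 - <<'E'
from bench import ctrl
import cv2,numpy as np
im,d=ctrl.get_image("wrist")
cv2.imwrite("pics/w4c.png",cv2.resize(im[60:300,200:440],None,fx=2.4,fy=2.4)[:,:,::-1])
E
```

```text
time: 17.3
position: [0.5466, -0.048, 0.0895]
tool_rot: [3.127, 0.298, -0.002]
ft_force: [-0.4, -3.4, -1.0]
grip_width: 0.244
grip_force: 6.0
```

View pics/w4c.png

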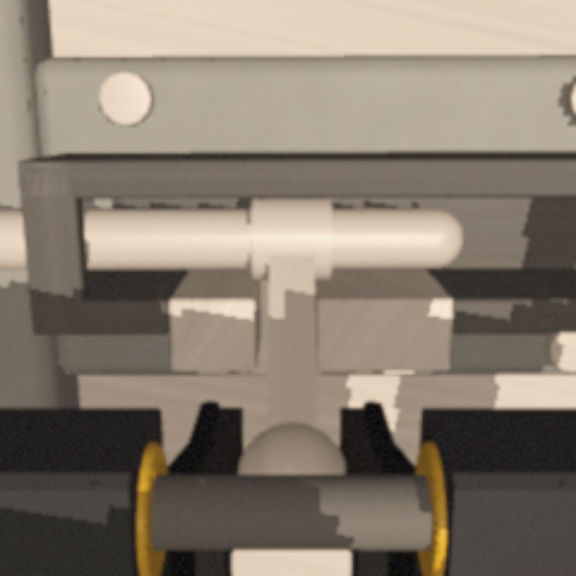

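```bash
python3 -m inch '[[-0.1,0.6,0,0,0,0],[-3.9,0.1,-4.3,0,0,0],[-7.2,-0.6,-9.1,0,0,0],[-10.1,-1.1,-14.1,0,0,0],[-12.4,-1.6,-19.4,0,0,0],[-13.8,-1.9,-24.5,0,0,0],[-15.4,-2.2,-30.5,0,0,0],[-15.4,-2.2,-30.5,0,0,0]]'
```

```text
time: 18.35
position: [0.5318, -0.0498, 0.0589]
tool_rot: [-3.127, -0.298, 0.001]
ft_force: [0.1, -2.7, -0.8]
grip_width: 0.239
grip_force: 6.0
```

```bash
python3 -m inch '[[-0.3,0,-2,0,0,0],[-0.5,0,-4,0,0,0],[-0.5,0,-4,0,0,0]]'
```

```text
time: 18.73
position: [0.5313, -0.0499, 0.0554]
tool_rot: [-3.127, -0.298, 0.001]
ft_force: [-0.6, -2.8, -1.8]
grip_width: 0.245
grip_force: 6.0
```

```bash
python3 -m inch '[[0,0,-1,0,0,0],[0,0,-2,0,0,0],[0,0,-2,0,0,0]]'
```

```text
time: 19.1
position: [0.5312, -0.05, 0.0534]
tool_rot: [3.127, 0.298, -0.001]
ft_force: [-1.1, -3.6, 0.0]
grip_width: 0.243
grip_force: 6.0
```

```bash
python3 -m inch '[[0,0,-1,0,0,0],[0,0,-1,0,0,0],[0,0,-1,0,0,0]]'
```

```text
time: 19.48
position: [0.5312, -0.05, 0.0524]
tool_rot: [3.127, 0.298, -0.001]
ft_force: [-2.1, -2.8, -0.2]
grip_width: 0.242
grip_force: 6.0
```

```bash
python3 -m inch '[[0.2,0,-1,0,0,0],[0.4,0,-2,0,0,0],[0.4,0,-2,0,0,0]]'
```

```text
time: 19.85
position: [0.5319, -0.0499, 0.051]
tool_rot: [3.127, 0.298, -0.001]
ft_force: [-4.9, -2.6, 4.4]
grip_width: 0.243
grip_force: 6.0
```

```bash
python3 -m inch '[[0,0,-1,0,0,0],[0,0,-1,0,0,0],[0,0,-1,0,0,0]]'
```

```text
time: 20.23
position: [0.5322, -0.0498, 0.0503]
tool_rot: [3.127, 0.298, 0.0]
ft_force: [-3.6, -2.5, 5.3]
grip_width: 0.243
grip_force: 6.0
```

```bash
python3 -m inch '[[0,0,0,0,0,0],[0,0,0,0,0,0],[0,0,0,0,0,0],[0,0,0,0,0,0],[0,0,10,0,0,0],[0,0,30,0,0,0],[-10,0,80,0,0,0],[-20,-20,130,0,0,0],[-60,-40,190,0,0,0],[-60,-40,190,0,0,0],[-60,-40,190,0,0,0]]' 36
python3 - <<'E'
from bench import ctrl
import cv2,numpy as np
from h import *
p=ctrl.camera_params("wrist");im,d=ctrl.get_image("wrist");K,T=p["mtx"],p["T"];P=pts(d,K,T)
np.savez("w5.npz",im=im,d=d,**p); cv2.imwrite("pics/w5.png",im[:,:,::-1])
im,d=ctrl.get_image("top");p=ctrl.camera_params("top");P=pts(d,p["mtx"],p["T"]);Z=P[...,2]
m=(Z>.1)&(Z<.115); m[:235]=0;m[270:]=0;m[:,:295]=0;m[:,330:]=0; print("post",m.sum(),P[m].mean(0) if m.any() else 0)
E
```

```text
time: 21.6
position: [0.4722, -0.0901, 0.2403]
tool_rot: [3.126, 0.297, 0.003]
ft_force: [0.1, 0.2, -0.3]
grip_width: 0.416
grip_force: 0.0
post 26 [0.50211599 0.08469618 0.10934463]
```

View pics/w5.png

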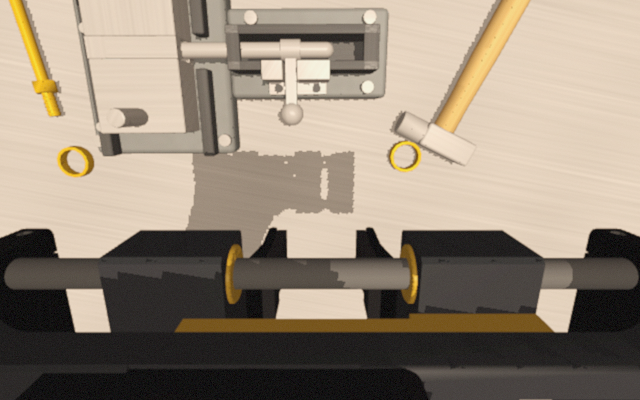

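```bash
python3 - <<'E'
from h import *
im,d,K,T=load("w5.npz"); P=pts(d,K,T); q=P[100:127,276:306].reshape(-1,3); q=q[q[:,2]>.045]
print(len(q),q.max(0),q.min(0),np.percentile(q[:,2],95)); print("post",[P[v,u].round(4) for u,v in((112,117),(116,119))])
E
```

```text
451 [ 0.54452103 -0.03860852  0.38864231] [ 0.52020504 -0.07621737  0.05613549] 0.06704873068097278
post [array([0.5027, 0.0889, 0.1112]), array([0.5018, 0.0853, 0.1119])]
```

The ball's top is at 67 mm, so its centre is at 56 mm, which matches fully down. The post hasn't moved from home, so I'm handing the job in.

```bash
python3 -c "
from bench import ctrl
print(ctrl.close_job())"
```

```text
the job is handed in; nothing more can be done
None
```

The die shoe is home against its stop, the bolt is slid into it, and the handle is turned fully down in the keeper notch; I handed the job in at about 22 s, and no verdict was returned.

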